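Cinnamon sticks from their tin tubes into the cider mugs

TASK

Get the mugs ready for hot cider: put exactly one cinnamon stick into every large mug that is out (two or three of them; the small espresso cup gets none). Each stick lies deep in its own closed-end tin tube: tip the tube, its mouth low over the worktop and never as high as the mugs' rims, until the stick's end slides out, lay the tube flat, then take the stick by that end, draw it out and let it down into a mug. Lay the emptied tubes flat, side by side and lengthwise away from you, in the wooden tray; leave a tube that is not needed lying in front of the tray with its stick inside, the mugs upright, and the espresso cup and the spoon where they are.

Things in the scene. Friction and masses are not known exactly. Their poses are not given: they have to be found in the camera images.
- tube_1: flat tin tube, 110 mm long, lying along its x, with stick_1 inside. Origin: centre of its underside. Open mouth at x = +55 mm (at first facing away from the robot), closed end at -55. Middle part 28 mm wide (y) and 21 high outside, 22 x 15 inside, axis 17 mm above the origin. A dark 34 mm square collar (10 mm long) at the mouth and a 34 mm square end cap (6 mm) are its feet. Inner depth 104 mm, 0.12 kg
- tube_1_mouth (a point): centre of the mouth opening of tube_1, on its axis, 17 mm above the worktop when the tube lies flat; axes as the tube's. Smooth inside: the stick starts to slide at a slope of 17 to 25 degrees
- stick_1: cinnamon stick, two bark curls side by side: 85 mm long (x), 17 mm wide (y), 10 mm thick (z), about 15 g; origin at its centre. At the start it lies inside tube_1 near the closed end, its front end 13 to 19 mm inside the mouth, its axes parallel to the tube's, its centre 14.5 mm above the worktop.
- tube_2: flat tin tube, 110 mm long, lying along its x, with stick_2 inside. Origin: centre of its underside. Open mouth at x = +55 mm (at first facing away from the robot), closed end at -55. Middle part 28 mm wide (y) and 21 high outside, 22 x 15 inside, axis 17 mm above the origin. A dark 34 mm square collar (10 mm long) at the mouth and a 34 mm square end cap (6 mm) are its feet. Inner depth 104 mm, 0.12 kg
- tube_2_mouth (a point): centre of the mouth opening of tube_2, on its axis, 17 mm above the worktop when the tube lies flat; axes as the tube's. Smooth inside: the stick starts to slide at a slope of 17 to 25 degrees
- stick_2: cinnamon stick, two bark curls side by side: 85 mm long (x), 17 mm wide (y), 10 mm thick (z), about 15 g; origin at its centre. At the start it lies inside tube_2 near the closed end, its front end 13 to 19 mm inside the mouth, its axes parallel to the tube's, its centre 14.5 mm above the worktop.
- tube_3: flat tin tube, 110 mm long, lying along its x, with stick_3 inside. Origin: centre of its underside. Open mouth at x = +55 mm (at first facing away from the robot), closed end at -55. Middle part 28 mm wide (y) and 21 high outside, 22 x 15 inside, axis 17 mm above the origin. A dark 34 mm square collar (10 mm long) at the mouth and a 34 mm square end cap (6 mm) are its feet. Inner depth 104 mm, 0.12 kg
- tube_3_mouth (a point): centre of the mouth opening of tube_3, on its axis, 17 mm above the worktop when the tube lies flat; axes as the tube's. Smooth inside: the stick starts to slide at a slope of 17 to 25 degrees
- stick_3: cinnamon stick, two bark curls side by side: 85 mm long (x), 17 mm wide (y), 10 mm thick (z), about 15 g; origin at its centre. At the start it lies inside tube_3 near the closed end, its front end 13 to 19 mm inside the mouth, its axes parallel to the tube's, its centre 14.5 mm above the worktop.
- tray: low open wooden tray for the emptied tubes, fixed, behind the tubes as the robot sees them: 128 (x) x 166 (y) x 20 mm high, inside 118 x 156 mm; takes three tubes side by side along x. Origin: centre of its underside
- tray_in (a point): centre of the tray's inner floor, 5 mm above the worktop; axes as the tray's
- mug_a: large mug, plain dark green, 100 mm high, about 92 mm across the rim. Origin under the middle of mug and handle together (not on the cup's axis; use the point for that); z up, the handle points along its -y (at the start roughly towards the robot). Absent in some runs.
- mug_a_in (a point): centre of the inner floor of mug_a, on the cup's axis, 7 mm above its underside and 20 mm along +y from the body's origin; axes as the mug's
- mug_b: large mug, pale with thin grey-green bands, 93 mm high, 80 mm across. Origin under the middle of mug and handle together (not on the cup's axis; use the point for that); z up, the handle points along its -y (at the start roughly towards the robot). Absent in some runs.
- mug_b_in (a point): centre of the inner floor of mug_b, on the cup's axis, 7 mm above its underside and 17.5 mm along +y from the body's origin; axes as the mug's
- mug_c: large mug, pale without bands, 101 mm high, 80 mm across. Origin under the middle of mug and handle together (not on the cup's axis; use the point for that); z up, the handle points along its -y (at the start roughly towards the robot). Absent in some runs.
- mug_c_in (a point): centre of the inner floor of mug_c, on the cup's axis, 7 mm above its underside and 17.5 mm along +y from the body's origin; axes as the mug's
- espresso_cup: small white espresso cup with dots, 63 mm across, 55 mm high, a bystander near the front edge; origin under the middle of cup and handle; gets no stick
- dessert_spoon: metal dessert spoon, 191 mm long, 13 mm high, a bystander lying across the front edge of the worktop; origin under its middle, x along it
There are look-alikes about, which are no part of the job. Leave any blue look-alike of the tube_2 alone.

How it is judged:
By the outcome, as a careful person would: the job done as asked, in the order asked, and still so for the second after the job is handed in, with the robot touching nothing.
Of mug_a, mug_b, mug_c only 2 to 3 are there at a start; the rules pass over those that are not, and their reading is None.
At some moment in a run one of mug_b may be knocked a few centimetres aside while the robot is not near it.
Once in a run the grip may slacken for a moment while it holds something.
It also fails if it takes over 210 s, if anything falls off the work surface, if the arm or the gripper's body presses on something with over 40 N, if the wrist force passes 120 N, or if a joint passes its speed limit or range.

ROBOT

A 6-joint arm with a two-finger parallel gripper is mounted at the origin on a cart in front of the work surface, level with it; the furniture and walls round the work are solid. World frame = base frame: x ahead of the robot, y to its left, z up, the work surface at z = 0. Lengths are in m, angles in rad, forces in N, time in s.
With the tool pointing down it reaches from about 0.225 to 0.875 m from the base axis. Payload 3.4 kg.
Tool frame: the origin (TCP) lies between the finger pads; the fingertips stand 8 mm ahead of it and the grasp point (between the pads) lies 11 mm behind it; z points along the fingers, y is the line along which they close (so a half turn about z gives the same grasp; the last joint's range is limited). The gripper opens to 85 mm and grips with 20 to 120 N. Pads are 22 mm wide; open, the fingers measure 114 mm over their backs; the gripper's body (76 mm by 85 mm) begins 54 mm behind the grasp point. The pads swing forward as they close: fully open they stand 13 mm farther back than shut.
Start: joints at [-1.28, 0.276, 1.505, -0, 1.361, -0.121], TCP at [0.23, -0.527, 0.239] pointing down, gripper open.
Joint ranges: [-2.89, 2.89], [-0.75, 2.08], [0.22, 2.7], [-1.18, 4.32], [0.11, 2.71], [-2.7, 2.7]. Speed limits (rad/s): [2.57, 2.57, 3.14, 3.14, 3.14, 3.14].

INTERFACE

Orientations are given as a unit quaternion [w, x, y, z].
In Python, from rig import manip gives the robot as it stands.
- The arm moves only by the tool move_arm, never from a script. Its argument "deltas" is a list that holds one entry, the list of rows, each a list of 5 numbers: the shift along the tool's x, y, z normalised to -1 to 1, where 1 is 80 cm, then the turn about the tool's z normalised to -1 to 1, where 1 is 120 degrees, then the closure, from -1 (fully open) to 1 (shut). In form: [[[tx, ty, tz, twist, grip], ...]]. A call has 1 to 12 rows; each row is the pose to reach, as a shift and turn from the pose commanded when the call began, along the tool's axes at that moment; what a row does not reach only later rows make up. A row lasts 1/10 s, in which the tool goes at most 50 mm and 8.59 degrees, less where a joint would pass 70% of its speed; a pose out of reach is approached as far as the arm can. A call with a number of a shift or a turn outside -1 to 1 is refused whole. A call with a gripper value outside its range is refused whole. The fingers move at their own pace and stop on an object; "squeeze" is the grip in N (left out, the last holds). Time passes only in rows, so rows that repeat a pose let the fingers close. It gives the time, the measured TCP pose, the force, the opening and the grip force at its end, in the units of the state.
- manip.get_state(): the state, without advancing time (a new reading comes with each control period).
- manip.get_image(name): name is "side" or "top"; returns the picture (384x512x3 uint8, red, green, blue); there is no depth.
- manip.camera_params(name): a dict with "fx", "fy", "cx", "cy" (pixels), "R" (3x3) and "t" (3): a world point X has camera coordinates R X + t. Camera axes: x right, y down, z forward; pixel columns grow to the right and rows downward; lengths in m; the calibration is good to about 2 mm. A picture is of the moment at which its call begins. camera_params takes no time and is no camera call.
- manip.sign_off(): hands the job in; it is judged then, once.
The state is a dict: "clock": time; "qpos": joint angles; "qd": joint speeds; "effort": joint torques, N m; "position": TCP position; "ee_rot": TCP orientation; "contact_force": force on the tool from outside, world axes, zero at the start; "moment": the same for the moment, N m; "width": finger opening in m; "gripper_force": force on a finger pad.
Only numpy, scipy, OpenCV 4.12 (cv2) and the standard library are available. Lean on these libraries where they do the work, as an engineer would, in place of code of your own. Each camera call takes 0.05 s, during which the arm holds its last target. There are 200 camera calls.

## Working session

There is one attempt and no reset: what is moved stays moved. The work goes in short steps, Python scripts to look and compute and a tool call to move; the robot and the scene stay as the last step left them, time stands still between calls to the robot, and variables do not carry over. Pictures are saved under pics/ and viewed, at most 14 in all, crops included, and the job is handed in when it is done.

Besides the shell and the picture viewer there is one more tool, called after ">>>" as name(argument=value, ...) on one line, values as JSON. move_arm: Moves the arm, as the interface text tells. Scaled input: -1 to 1 covers 80 cm each way for a shift and 120 degrees each way for a turn. Its arguments: {"type":"object","properties":{"deltas":{"type":"array","items":{"type":"array","items":{"type":"array","items":{"type":"number","minimum":-1,"maximum":1}}}},"squeeze":{"type":"number"}},"required":["deltas"]}

```bash
mkdir -p pics; ls; python3 - <<'E'
from rig import manip
import cv2
print(manip.get_state())
for n in("side","top"):
    im=manip.get_image(n); cv2.imwrite(f"pics/{n}0.png",im[:,:,::-1])
    p=manip.camera_params(n); print(n,p)
E
```

```text
pics
{'clock': 0.0, 'qpos': array([-1.28002384e+00,  2.76586238e-01,  1.50616591e+00,  1.23014993e-05,
        1.36068798e+00, -1.21012566e-01]), 'qd': array([-0.00027524, -0.00164128,  0.00111886,  0.00139192, -0.0002742 ,
        0.00122166]), 'effort': array([ 2.82283640e-03, -4.16777515e+01, -2.45805502e+01,  3.41581244e-04,
        1.07971154e-02,  1.82149114e-05]), 'position': array([ 0.22998164, -0.52642956,  0.23843163]), 'ee_rot': array([-9.20921269e-04,  9.78878751e-01,  2.04439570e-01, -7.23200004e-05]), 'contact_force': array([-0.4518682 , -0.15054399, -0.07232286]), 'moment': array([-0.00570563,  0.06576208,  0.01557178]), 'gripper_force': 0.0, 'width': 0.08533452738600518}
side {'fx': 356.16968162724714, 'fy': 356.16968162724714, 'cx': 258.03037792458287, 'cy': 192.31109615109543, 'R': array([[ 0.99440802, -0.10469147,  0.01387022],
       [-0.05263662, -0.60520472, -0.79432778],
       [ 0.09155366,  0.78915584, -0.60733104]]), 't': array([-0.55272197,  0.04474135,  0.85819653])}
top {'fx': 373.31138970785616, 'fy': 373.31138970785616, 'cx': 256.6382854772548, 'cy': 194.66187045776692, 'R': array([[-0.02810053, -0.99960348,  0.00179923],
       [-0.98795507,  0.02749898, -0.15227796],
       [ 0.1521681 , -0.00605665, -0.98833607]]), 't': array([-0.02211136,  0.58091122,  0.82040888])}
```

View pics/top0.png

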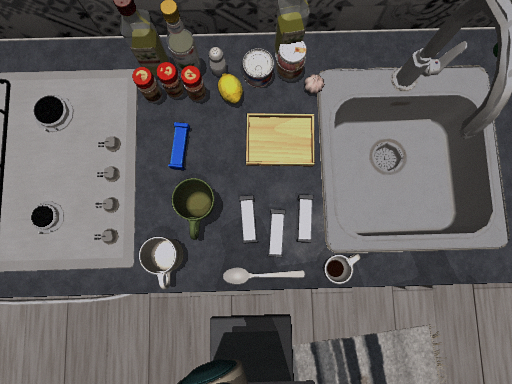

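View pics/side0.png

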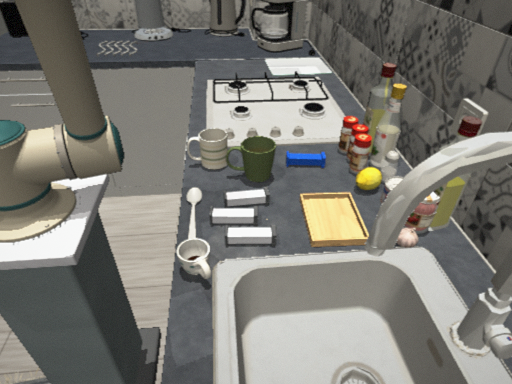

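Two mugs are out: green mug_a at about (193,200) in the top view, and pale mug_b at (158,256). The three tubes are at columns 248, 277 and 305, the tray is at (280,139), and the blue look-alike is at (179,145).

```bash
cat > h.py <<'E'
import numpy as np, cv2
from rig import manip
def ray(n,u,v,z):
    p=manip.camera_params(n); R=np.array(p['R']);t=np.array(p['t'])
    d=R.T@np.array([(u-p['cx'])/p['fx'],(v-p['cy'])/p['fy'],1]); c=-R.T@t
    return c+d*(z-c[2])/d[2]
def proj(n,X):
    p=manip.camera_params(n); q=np.array(p['R'])@np.array(X)+np.array(p['t'])
    return np.array([p['fx']*q[0]/q[2]+p['cx'],p['fy']*q[1]/q[2]+p['cy']])
def snap(n,f,box=None,s=1):
    im=manip.get_image(n)[:,:,::-1].copy(); cv2.imwrite(f"pics/raw_{f}.png",im)
    if box: im=im[box[1]:box[3],box[0]:box[2]]
    cv2.imwrite(f"pics/{f}.png",cv2.resize(im,None,fx=s,fy=s,interpolation=cv2.INTER_CUBIC)); return im
E
python3 - <<'E'
import cv2,numpy as np
from h import *
im=cv2.imread('pics/top0.png')
c=im[90:290,130:360]; cv2.imwrite('pics/c0.png',cv2.resize(c,None,fx=3.4,fy=3,interpolation=cv2.INTER_CUBIC)[:600,:800])
hsv=cv2.cvtColor(im,cv2.COLOR_BGR2HSV)
m=((hsv[:,:,2]>140)&(hsv[:,:,1]<40)).astype(np.uint8)
m[:, :236]=0; m[:,320:]=0; m[:185]=0; m[262:]=0
cs,_=cv2.findContours(m,0,1)
for k in cs:
    if cv2.contourArea(k)<100: continue
    b=cv2.boxPoints(cv2.minAreaRect(k)); b=b[np.argsort(b[:,1])]
    top=b[:2].mean(0);bot=b[2:].mean(0)
    P=ray('top',*top,.0275);Q=ray('top',*bot,.0275);print(top,bot,P.round(4),Q.round(4),np.linalg.norm(P-Q),'yaw',np.degrees(np.arctan2(P[1]-Q[1],P[0]-Q[0])))
w=((hsv[:,:,0]>10)&(hsv[:,:,0]<30)&(hsv[:,:,1]>60)&(hsv[:,:,2]>120)).astype(np.uint8)
w[:108]=0;w[170:]=0;w[:,:240]=0;w[:,320:]=0
k=max(cv2.findContours(w,0,1)[0],key=cv2.contourArea);r=cv2.minAreaRect(k);print(r)
for q in cv2.boxPoints(r): print(ray('top',*q,.02).round(4))
E
```

```text
[277.43835 213.7057 ] [274.85596 253.73265] [ 0.5362 -0.0859  0.0275] [ 0.4437 -0.0766  0.0275] 0.09294721405143522 yaw -5.771552156382917
[246.15486 199.8404 ] [249.08257 239.36426] [ 0.571  -0.0134  0.0275] [ 0.4783 -0.018   0.0275] 0.09286000007195915 yaw 2.8293337186281287
[305.6222  198.94489] [304.05188 238.20209] [ 0.5692 -0.1537  0.0275] [ 0.4774 -0.1456  0.0275] 0.09222480719529495 yaw -5.020970285736261
((279.6252136230469, 138.0128631591797), (50.97977828979492, 68.0073471069336), 89.157470703125)
[ 0.7883 -0.0161  0.02  ]
[ 0.7862 -0.184   0.02  ]
[ 0.6573 -0.1792  0.02  ]
[ 0.6594 -0.0149  0.02  ]
```

View pics/c0.png

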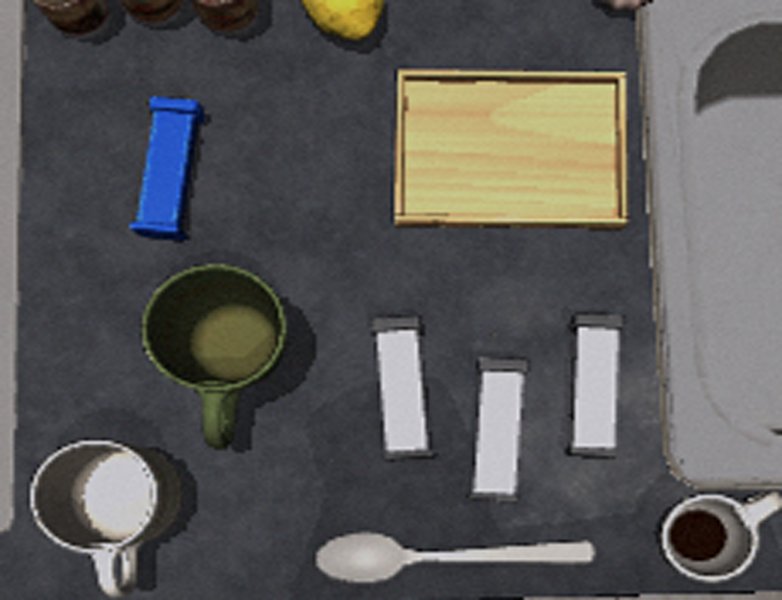

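The crop confirms the dark mouth collars face away from the robot, and it shows two mugs and the tray at about x 0.72. The left tube comes first.

```bash
cat >> h.py <<'E'
from scipy.spatial.transform import Rotation as Ro
def go(*pts):
    """pts: (x,y,z,yaw deg of tool x); prints normalised [tx,ty,tz,twist] from the present pose"""
    s=manip.get_state(); w=s['ee_rot']; R=Ro.from_quat([w[1],w[2],w[3],w[0]]).as_matrix()
    yaw=np.degrees(np.arctan2(R[1,0],R[0,0])); p=np.array(s['position'])
    print('t %.1f pos %s yaw %.1f width %.4f gf %.1f F %s'%(s['clock'],p.round(4),yaw,s['width'],s['gripper_force'],np.round(s['contact_force'],1)))
    for q in pts:
        d=R.T@(np.array(q[:3])-p)/.8; tw=-(((q[3]-yaw)+180)%360-180)/120
        print(np.round(d,4).tolist(),round(tw,3))
E
python3 - <<'E'
from h import *
go((.4747,-.0182,.14,2.8),(.4747,-.0182,.032,2.8))
E
```

```text
t 0.1 pos [ 0.23   -0.5265  0.2385] yaw 23.6 width 0.0856 gf 0.0 F [-0.1 -0.1 -0. ]
[0.5346, -0.4596, 0.124] 0.173
[0.5346, -0.4594, 0.259] 0.173
```

>>> move_arm(deltas=[[[0.5346,-0.4596,0.124,0.173,-0.18],[0.5346,-0.4596,0.124,0.173,-0.18],[0.5346,-0.4596,0.124,0.173,-0.18],[0.5346,-0.4596,0.124,0.173,-0.18],[0.5346,-0.4596,0.124,0.173,-0.18],[0.5346,-0.4596,0.124,0.173,-0.18],[0.5346,-0.4596,0.124,0.173,-0.18],[0.5346,-0.4596,0.124,0.173,-0.18],[0.5346,-0.4596,0.124,0.173,-0.18],[0.5346,-0.4596,0.124,0.173,-0.18],[0.5346,-0.4596,0.124,0.173,-0.18],[0.5346,-0.4596,0.124,0.173,-0.18]]])

```text
clock: 1.3
position: [0.4755, -0.0152, 0.1392]
ee_rot: [-0.001, 1.0, 0.026, -0.0]
contact_force: [-0.2, -0.4, -0.0]
width: 0.0502
gripper_force: 0.0
```

>>> move_arm(deltas=[[[0,0,0,0,-0.18],[0,0,0,0,-0.18],[0,0,0,0,-0.18],[0,0,0,0,-0.18],[0,0,0,0,-0.18],[0,0,0,0,-0.18]]])

```text
clock: 1.9
position: [0.4748, -0.0196, 0.1403]
ee_rot: [0.0, 1.0, 0.024, 0.0]
contact_force: [0.3, 0.7, -0.8]
width: 0.0507
gripper_force: 0.0
```

```bash
python3 - <<'E'
from h import *
go((.4747,-.0182,.034,2.8))
E
```

```text
t 1.9 pos [ 0.4748 -0.0196  0.1403] yaw 2.8 width 0.0507 gf 0.0 F [ 0.3  0.7 -0.8]
[-0.0001, -0.0018, 0.1329] -0.0
```

>>> move_arm(deltas=[[[0,-0.0018,0.06,0,-0.18],[0,-0.0018,0.1,0,-0.18],[0,-0.0018,0.125,0,-0.18],[0,-0.0018,0.138,0,-0.1],[0,-0.0018,0.138,0,0.1],[0,-0.0018,0.138,0,0.16],[0,-0.0018,0.138,0,0.19],[0,-0.0018,0.138,0,0.21],[0,-0.0018,0.138,0,0.22],[0,-0.0018,0.138,0,0.22]]], squeeze=20)

```text
clock: 2.9
position: [0.4759, -0.0177, 0.0308]
ee_rot: [0.0, 1.0, 0.025, 0.001]
contact_force: [-0.2, 0.1, 6.8]
width: 0.0334
gripper_force: 10.2
```

>>> move_arm(deltas=[[[0,0,0,0,0.215],[0.0,0,-0.007,0,0.215],[0.001,0,-0.015,0,0.215],[0.002,0,-0.025,0,0.215],[0.002,0,-0.025,0,0.215]]])

```text
clock: 3.4
position: [0.4773, -0.0174, 0.0508]
ee_rot: [0.0, 1.0, 0.025, 0.001]
contact_force: [0.9, 0.2, -1.2]
width: 0.0336
gripper_force: 8.9
```

```bash
python3 - <<'E'
from h import *
a=snap('side','s1',(180,130,350,260),4.6); b=snap('top','t1')
b=b[180:270,220:340]
a=cv2.resize(a,None,fx=4.4,fy=4.4,interpolation=2)[:570,:748]; cv2.imwrite('pics/s1.png',a)
go()
E
```

```text
t 3.5 pos [ 0.4766 -0.0173  0.05  ] yaw 2.8 width 0.0335 gf 8.9 F [-0.1  0.4 -0.3]
```

View pics/s1.png

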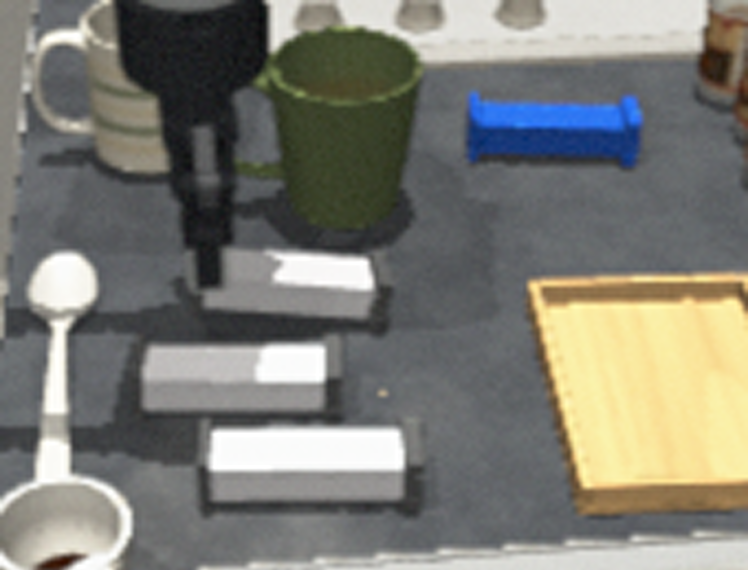

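The left tube pivots freely in the light grip: the cap is raised at crop (210,270) and the collar stays on the worktop. I'll raise it further.

>>> move_arm(deltas=[[[0.003,0,-0.006,0,0.215],[0.007,0,-0.012,0,0.215],[0.012,0,-0.018,0,0.215],[0.017,0,-0.025,0,0.215],[0.023,0,-0.031,0,0.215],[0.026,0,-0.034,0,0.215],[0.026,0,-0.034,0,0.215],[0.026,0,-0.034,0,0.215],[0.026,0,-0.034,0,0.215]]])

```text
clock: 4.4
position: [0.4969, -0.0162, 0.0767]
ee_rot: [-0.0, 1.0, 0.025, -0.0]
contact_force: [-0.2, -0.2, -1.3]
width: 0.0334
gripper_force: 9.0
```

```bash
python3 - <<'E'
from h import *
a=snap('side','s2',(200,150,320,240),6.6)
go()
E
```

```text
t 4.5 pos [ 0.4969 -0.0163  0.0767] yaw 2.8 width 0.0339 gf 9.0 F [ 1.2 -0.3 -0.8]
```

View pics/s2.png

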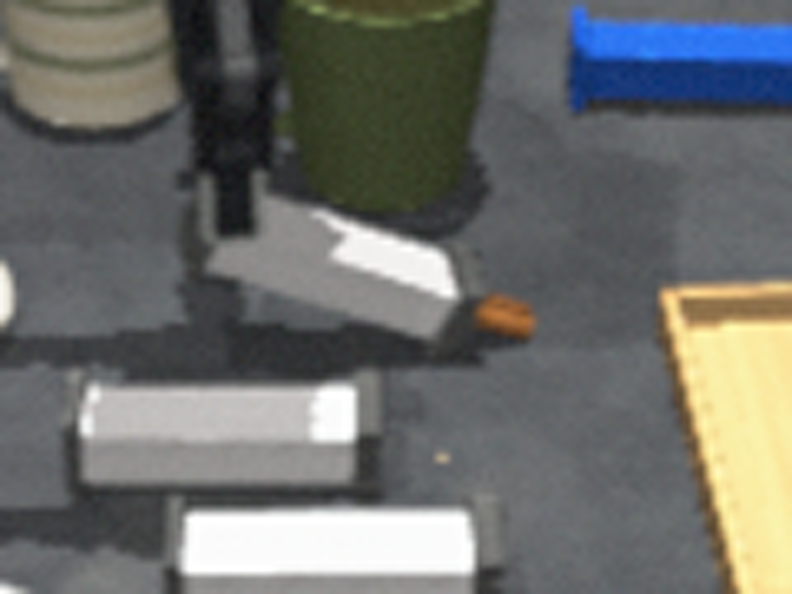

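The stick's end now sticks out of the mouth at crop (505,317). I'll lay the tube flat.

>>> move_arm(deltas=[[[-0.005,0,0.006,0,0.215],[-0.01,0,0.013,0,0.215],[-0.015,0,0.021,0,0.215],[-0.02,0,0.03,0,0.215],[-0.024,0,0.038,0,0.215],[-0.028,0,0.047,0,0.215],[-0.031,0,0.057,0,0.215],[-0.031,0,0.057,0,0.215],[-0.031,0,0.057,0,0.1],[-0.031,0,0.057,0,-0.18],[-0.031,0,0.03,0,-0.18],[-0.031,0,-0.05,0,-0.18]]])

```text
clock: 5.65
position: [0.4694, -0.017, 0.1007]
ee_rot: [-0.001, 1.0, 0.025, -0.005]
contact_force: [0.3, -0.2, -0.3]
width: 0.0504
gripper_force: 0.0
```

>>> move_arm(deltas=[[[-0.02,0,-0.05,0,-0.18],[-0.08,0,-0.08,0,-0.18],[-0.12,0,-0.08,0,-0.18],[-0.12,0,-0.08,0,-0.18],[-0.12,0,-0.08,0,-0.18]]])

```text
clock: 6.15
position: [0.3765, -0.0223, 0.1675]
ee_rot: [0.0, 1.0, 0.025, 0.001]
contact_force: [0.4, -0.7, 0.2]
width: 0.0502
gripper_force: 0.0
```

```bash
cat >> h.py <<'E'
def look(im,ulo,uhi,vlo,vhi):
    hsv=cv2.cvtColor(im,cv2.COLOR_BGR2HSV)
    def big(m,a=15):
        z=np.zeros_like(m,np.uint8); z[vlo:vhi,ulo:uhi]=m[vlo:vhi,ulo:uhi]
        return sorted([k for k in cv2.findContours(z,0,1)[0] if cv2.contourArea(k)>a],key=cv2.contourArea)
    def ax(k,z):
        b=cv2.boxPoints(cv2.minAreaRect(k)); b=b[np.argsort(b[:,1])]
        P=ray('top',*b[:2].mean(0),z);Q=ray('top',*b[2:].mean(0),z)
        return P.round(4),Q.round(4),round(float(np.linalg.norm(P-Q)),4),round(float(np.degrees(np.arctan2(P[1]-Q[1],P[0]-Q[0]))),1)
    for k in big((hsv[:,:,2]>140)&(hsv[:,:,1]<40),100): print('tube',ax(k,.0275))
    for k in big((hsv[:,:,0]<18)&(hsv[:,:,1]>100)&(hsv[:,:,2]>60)): print('stick',ax(k,.018),cv2.boundingRect(k))
E
python3 - <<'E'
from h import *
a=snap('top','t2',(215,170,335,260),6.6)
im=cv2.imread('pics/raw_t2.png'); look(im,232,322,170,262)
go()
E
```

```text
tube (array([ 0.5674, -0.0132,  0.0275]), array([ 0.4739, -0.0176,  0.0275]), 0.0937, 2.7)
tube (array([ 0.5692, -0.1537,  0.0275]), array([ 0.4774, -0.1456,  0.0275]), 0.0922, -5.0)
tube (array([ 0.5361, -0.0859,  0.0275]), array([ 0.4437, -0.0767,  0.0275]), 0.0929, -5.7)
stick (array([ 0.6083, -0.0137,  0.018 ]), array([ 0.5792, -0.013 ,  0.018 ]), 0.0291, -1.4) (243, 185, 7, 13)
t 6.2 pos [ 0.3774 -0.0224  0.1673] yaw 2.8 width 0.0504 gf 0.0 F [-0.1  0.6  1. ]
```

View pics/t2.png

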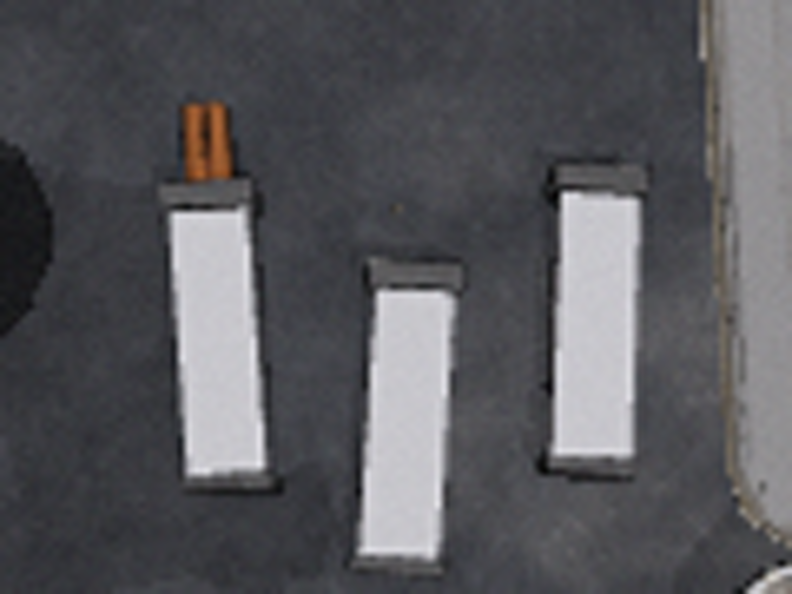

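The stick protrudes about 29 mm (crop (207,140)). The tray's front edge would stop the draw, so I'll first slide this tube 35 mm back.

```bash
python3 - <<'E'
from h import *
go((.535,-.0147,.09,2.8),(.535,-.0147,.024,2.8),(.500,-.0164,.024,2.8))
E
```

```text
t 6.2 pos [ 0.3774 -0.0224  0.1673] yaw 2.8 width 0.0504 gf 0.0 F [-0.1  0.6  1. ]
[0.197, -0.0, 0.0971] 0.0
[0.1968, -0.0001, 0.1796] 0.0
[0.153, -0.0001, 0.1795] 0.0
```

>>> move_arm(deltas=[[[0.06,0,0.03,0,-0.03],[0.12,0,0.06,0,-0.03],[0.18,0,0.09,0,-0.03],[0.197,0,0.097,0,-0.03],[0.197,0,0.14,0,-0.03],[0.197,0,0.17,0,-0.03],[0.197,0,0.18,0,-0.03],[0.197,0,0.18,0,-0.03],[0.197,0,0.18,0,0.2],[0.197,0,0.18,0,0.3],[0.197,0,0.18,0,0.36],[0.197,0,0.18,0,0.37]]])

```text
clock: 7.4
position: [0.5352, -0.0147, 0.0243]
ee_rot: [0.0, 1.0, 0.025, 0.002]
contact_force: [0.3, -0.1, 4.3]
width: 0.0273
gripper_force: 19.9
```

>>> move_arm(deltas=[[[-0.002,0,0,0,0.37],[-0.006,0,0,0,0.37],[-0.011,0,0,0,0.37],[-0.016,0,0,0,0.37],[-0.021,0,0,0,0.37],[-0.026,0,0,0,0.37],[-0.031,0,0,0,0.37],[-0.036,0,0,0,0.37],[-0.04,0,0,0,0.37],[-0.043,0,0,0,0.37],[-0.044,0,0,0,0.37],[-0.044,0,0,0,0.1]]])

```text
clock: 8.6
position: [0.4985, -0.0163, 0.0232]
ee_rot: [0.0, 1.0, 0.025, -0.0]
contact_force: [-0.8, 0.4, 0.8]
width: 0.0381
gripper_force: 0.0
```

>>> move_arm(deltas=[[[0,0,0,0,-0.03],[0,0,-0.03,0,-0.03],[-0.02,0,-0.09,0,-0.03],[-0.06,0,-0.13,0,-0.03],[-0.12,0,-0.16,0,-0.03],[-0.16,0,-0.16,0,-0.03],[-0.16,0,-0.16,0,-0.03]]])

```text
clock: 9.3
position: [0.3647, -0.0216, 0.1505]
ee_rot: [-0.0, 1.0, 0.025, -0.003]
contact_force: [0.6, -0.3, 0.4]
width: 0.044
gripper_force: 0.0
```

```bash
python3 - <<'E'
from h import *
im=snap('top','t3'); look(im,232,322,170,262)
go()
E
```

```text
tube (array([ 0.5692, -0.1537,  0.0275]), array([ 0.4774, -0.1456,  0.0275]), 0.0922, -5.0)
tube (array([ 0.5331, -0.0146,  0.0275]), array([ 0.4395, -0.0195,  0.0275]), 0.0938, 3.0)
tube (array([ 0.5361, -0.0859,  0.0275]), array([ 0.4437, -0.0767,  0.0275]), 0.0929, -5.7)
stick (array([ 0.5743, -0.0152,  0.018 ]), array([ 0.5456, -0.0145,  0.018 ]), 0.0288, -1.4) (244, 199, 7, 13)
t 9.3 pos [ 0.3679 -0.0221  0.1507] yaw 2.8 width 0.0441 gf 0.0 F [ 0.7  0.2 -0.2]
```

```bash
python3 - <<'E'
from h import *
go((.5615,-.0150,.09,2.8),(.5615,-.0150,.0135,2.8))
for u,v,z in((193,198.7,.1),(157.8,255.3,.093)): print(ray('top',u,v,z).round(4))
for u,v,z in((171.8,198.7,.1),(214.1,198.7,.1),(139.1,255.3,.093),(176.5,255.3,.093)): print(ray('top',u,v,z).round(4))
E
```

```text
t 9.3 pos [ 0.3679 -0.0221  0.1507] yaw 2.8 width 0.0441 gf 0.0 F [ 0.7  0.2 -0.2]
[0.2423, 0.003, 0.0754] -0.0
[0.2425, 0.003, 0.171] -0.0
[0.5665 0.0998 0.1   ]
[0.4478 0.1762 0.093 ]
[0.5678 0.1456 0.1   ]
[0.5652 0.0542 0.1   ]
[0.4489 0.216  0.093 ]
[0.4466 0.1364 0.093 ]
```

>>> move_arm(deltas=[[[0.06,0.001,0.02,0,-0.03],[0.12,0.002,0.04,0,-0.03],[0.18,0.003,0.06,0,-0.03],[0.23,0.003,0.075,0,-0.03],[0.2425,0.003,0.09,0,-0.03],[0.2425,0.003,0.13,0,-0.03],[0.2425,0.003,0.16,0,-0.03],[0.2425,0.003,0.171,0,-0.03],[0.2425,0.003,0.171,0,0.3],[0.2425,0.003,0.171,0,0.5],[0.2425,0.003,0.171,0,0.65],[0.2425,0.003,0.171,0,0.65]]])

```text
clock: 10.55
position: [0.5657, -0.0155, 0.0154]
ee_rot: [0.0, 1.0, 0.025, 0.001]
contact_force: [0.1, -0.5, 0.2]
width: 0.0159
gripper_force: 19.5
```

>>> move_arm(deltas=[[[0,0,0,0,0.65],[0.005,0,0,0,0.65],[0.012,0,0,0,0.65],[0.02,0,0,0,0.65],[0.028,0,0,0,0.65],[0.037,0,0,0,0.65],[0.046,0,0,0,0.65],[0.055,0,0,0,0.65],[0.064,0,0,0,0.65],[0.073,0,0,0,0.65],[0.083,0,0,0,0.65],[0.083,0,0,0,0.65]]])

```text
clock: 11.75
position: [0.6328, -0.0122, 0.0141]
ee_rot: [0.0, 1.0, 0.025, 0.001]
contact_force: [-0.8, 0.0, -0.5]
width: 0.0155
gripper_force: 19.5
```

```bash
python3 - <<'E'
from h import *
a=snap('side','s3',(190,130,350,250),5)
go()
E
```

```text
t 11.8 pos [ 0.6318 -0.0121  0.014 ] yaw 2.8 width 0.0161 gf 19.5 F [ 0.2 -0.2  0.1]
```

View pics/s3.png

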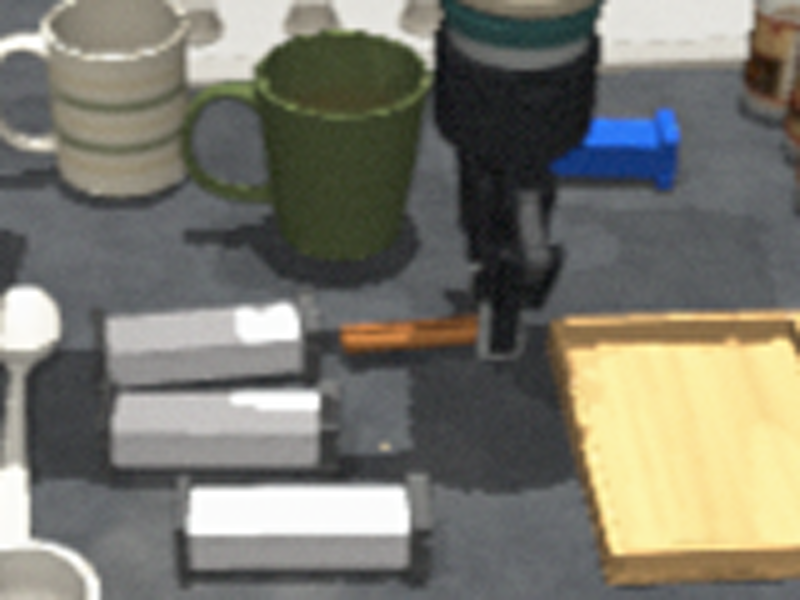

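Stick 1 is fully out of its tube and held (crop (410,335)). Next I'll carry it over the green mug.

```bash
python3 - <<'E'
from h import *
go((.632,-.0121,.15,2.8),(.5745,.0998,.15,2.8),(.5745,.0998,.11,2.8),(.5745,.0998,.085,2.8))
E
```

```text
t 11.8 pos [ 0.6318 -0.0121  0.014 ] yaw 2.8 width 0.0161 gf 19.5 F [ 0.2 -0.2  0.1]
[0.0003, 0.0001, -0.17] 0.0
[-0.0646, -0.1432, -0.1701] 0.0
[-0.0646, -0.1432, -0.1201] 0.0
[-0.0646, -0.1432, -0.0888] 0.0
```

>>> move_arm(deltas=[[[0,0,-0.04,0,0.65],[0,0,-0.09,0,0.65],[0,0,-0.14,0,0.65],[0,0,-0.17,0,0.65],[-0.02,-0.04,-0.17,0,0.65],[-0.04,-0.08,-0.17,0,0.65],[-0.055,-0.12,-0.17,0,0.65],[-0.0646,-0.1432,-0.17,0,0.65],[-0.0646,-0.1432,-0.17,0,0.65],[-0.0646,-0.1432,-0.15,0,0.65],[-0.0646,-0.1432,-0.125,0,0.65],[-0.0646,-0.1432,-0.12,0,0.65]]])

```text
clock: 13.0
position: [0.5724, 0.0989, 0.1081]
ee_rot: [0.0, 1.0, 0.025, -0.002]
contact_force: [-0.6, 0.2, -1.1]
width: 0.0159
gripper_force: 19.6
```

```bash
python3 - <<'E'
from h import *
a=snap('side','s4',(180,90,340,210),5)
go((.5745,.0998,.11,2.8))
E
```

```text
t 13.1 pos [0.5727 0.099  0.1083] yaw 2.8 width 0.0159 gf 19.6 F [ 0.3 -0.  -1.1]
[0.0023, -0.0009, -0.0021] 0.0
```

View pics/s4.png

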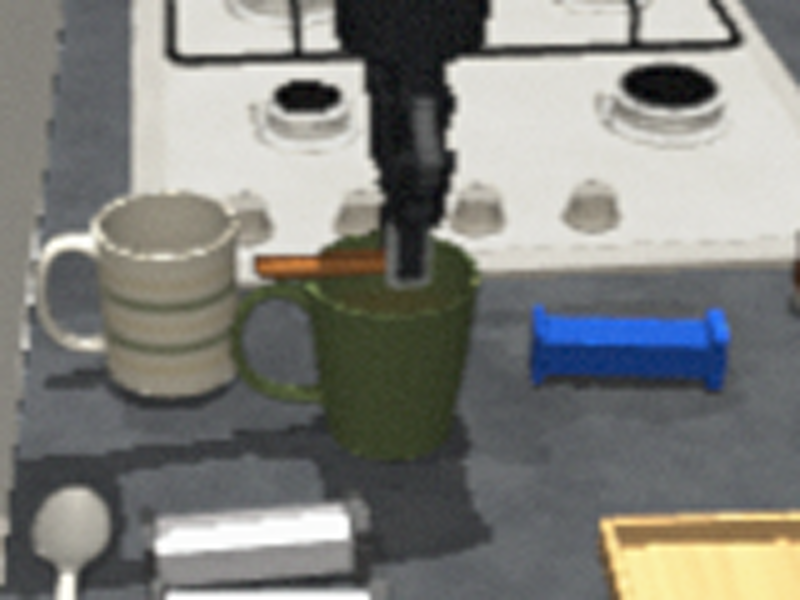

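The stick is held level over the green mug's rim, and its free end spans the handle side (crop (255,265)). I'll lower it so the rim tilts it.

>>> move_arm(deltas=[[[0.004,0,0.0,0,0.64],[0.004,0,0.004,0,0.635],[0.004,0,0.008,0,0.635],[0.004,0,0.012,0,0.635],[0.004,0,0.015,0,0.635],[0.004,0,0.018,0,0.635]]])

```text
clock: 13.65
position: [0.5773, 0.1, 0.0958]
ee_rot: [0.0, 1.0, 0.025, 0.0]
contact_force: [0.6, 0.4, 2.6]
width: 0.016
gripper_force: 19.6
```

>>> move_arm(deltas=[[[0,0,0.004,0,0.635],[0,0,0.008,0,0.635],[0,0,0.012,0,0.635],[0,0,0.016,0,0.635],[0,0,0.02,0,0.635],[0,0,0.02,0,0.635]]])

```text
clock: 14.25
position: [0.5766, 0.1, 0.0791]
ee_rot: [0.0, 1.0, 0.025, -0.001]
contact_force: [0.3, -0.3, 1.1]
width: 0.0157
gripper_force: 19.6
```

```bash
python3 - <<'E'
from h import *
a=snap('side','s5',(180,90,340,210),5)
go()
E
```

```text
t 14.3 pos [0.5769 0.1    0.0793] yaw 2.8 width 0.0158 gf 19.5 F [0.7 0.2 1.2]
```

View pics/s5.png

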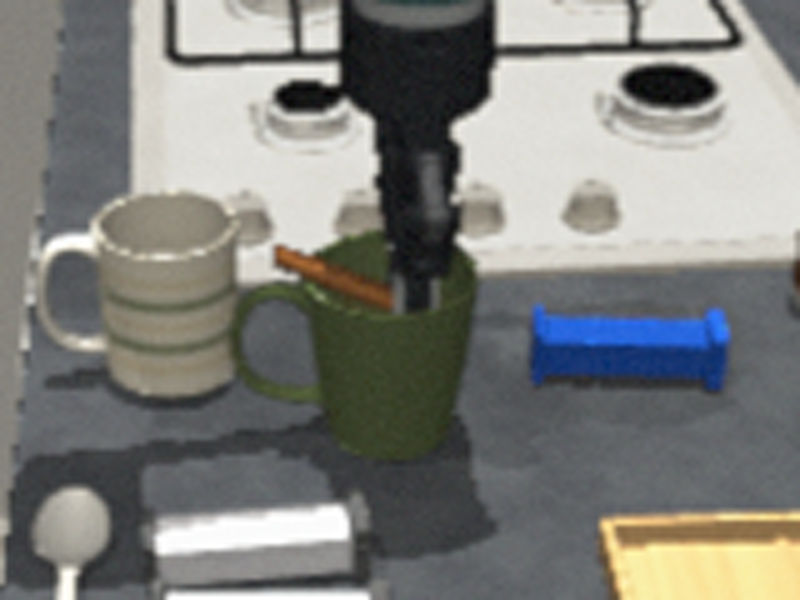

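The stick tilts as intended, with its inner end inside the mug at crop (390,295). I'll lower a bit more and release.

>>> move_arm(deltas=[[[0,0,0.005,0,0.635],[0,0,0.01,0,0.635],[0,0,0.015,0,0.635],[0,0,0.015,0,0.635],[0,0,0.015,0,0.5],[0,0,0.015,0,0.3],[0,0,0.015,0,0.3],[0,0,0.015,0,0.3],[0,0,0.015,0,0.3],[0,0,0.015,0,0.3]]])

```text
clock: 15.3
position: [0.5771, 0.0999, 0.0677]
ee_rot: [0.0, 1.0, 0.025, 0.0]
contact_force: [-1.3, 0.6, -0.0]
width: 0.0299
gripper_force: 0.0
```

>>> move_arm(deltas=[[[0,0,-0.02,0,0.3],[0,0,-0.06,0,0.3],[0,0,-0.12,0,0.3],[0,0,-0.15,0,0.3],[0,0.05,-0.15,0,0.3],[-0.08,0.1,-0.15,0,0],[-0.14,0.16,-0.15,0,-0.1],[-0.22,0.16,-0.15,0,-0.1],[-0.25,0.16,-0.15,0,-0.1],[-0.25,0.16,-0.15,0,-0.1]]])

```text
clock: 16.3
position: [0.3789, -0.0379, 0.1872]
ee_rot: [-0.0, 1.0, 0.024, -0.002]
contact_force: [0.0, -0.3, 0.3]
width: 0.0469
gripper_force: 0.0
```

```bash
python3 - <<'E'
from h import *
im=snap('top','t4',(130,110,330,260),4); im=cv2.imread('pics/raw_t4.png'); look(im,232,322,170,262)
go()
E
```

```text
tube (array([ 0.5692, -0.1537,  0.0275]), array([ 0.4774, -0.1456,  0.0275]), 0.0922, -5.0)
tube (array([ 0.5331, -0.0146,  0.0275]), array([ 0.4402, -0.0195,  0.0275]), 0.0931, 3.0)
tube (array([ 0.5362, -0.0858,  0.0275]), array([ 0.4437, -0.0767,  0.0275]), 0.0929, -5.7)
t 16.4 pos [ 0.3764 -0.0379  0.1872] yaw 2.8 width 0.0472 gf 0.0 F [-2.8 -0.  -1.2]
```

View pics/t4.png

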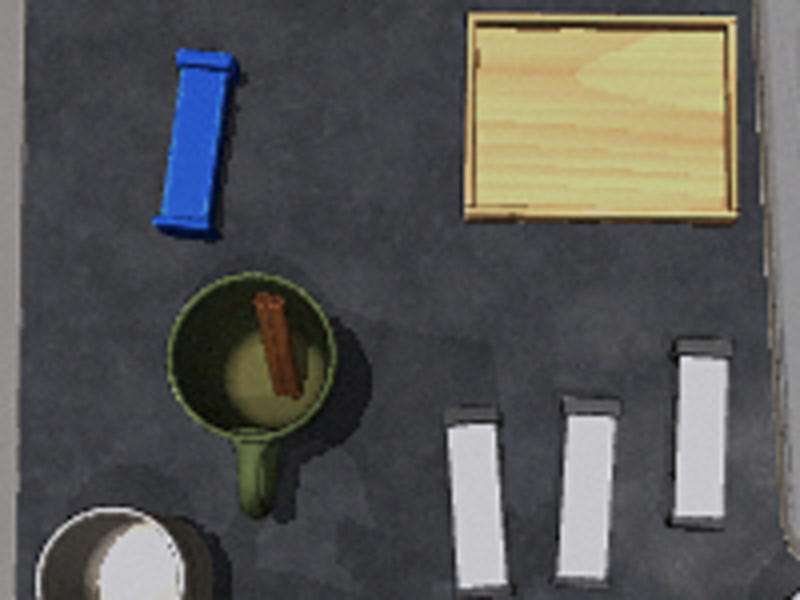

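Stick 1 stands inside the green mug (crop (278,345)). Next I'll put its empty tube in the tray.

```bash
python3 - <<'E'
from h import *
go((.489,-.017,.10,2.9),(.489,-.017,.0245,2.9))
E
```

```text
t 16.4 pos [ 0.3764 -0.0379  0.1872] yaw 2.8 width 0.0472 gf 0.0 F [-2.8 -0.  -1.2]
[0.1425, -0.0192, 0.1081] -0.001
[0.1431, -0.0192, 0.2025] -0.001
```

>>> move_arm(deltas=[[[0.06,-0.01,0.05,0,-0.03],[0.12,-0.0192,0.1,0,-0.03],[0.143,-0.0192,0.14,0,-0.03],[0.143,-0.0192,0.18,0,-0.03],[0.143,-0.0192,0.2,0,-0.03],[0.143,-0.0192,0.2025,0,-0.03],[0.143,-0.0192,0.2025,0,0.1],[0.143,-0.0192,0.2025,0,0.25],[0.143,-0.0192,0.2025,0,0.35],[0.143,-0.0192,0.2025,0,0.42],[0.143,-0.0192,0.2025,0,0.5],[0.143,-0.0192,0.2025,0,0.5]]], squeeze=40)

```text
clock: 17.55
position: [0.4983, -0.017, 0.0274]
ee_rot: [0.0, 1.0, 0.025, 0.002]
contact_force: [-0.2, -0.0, 6.8]
width: 0.0266
gripper_force: 39.7
```

```bash
python3 - <<'E'
from h import *
go((.489,-.017,.09,2.8),(.7228,-.062,.09,-.6),(.7228,-.062,.0305,-.6))
E
```

```text
t 17.6 pos [ 0.4983 -0.017   0.0274] yaw 2.8 width 0.0266 gf 39.7 F [-0.2 -0.   6.8]
[-0.0113, -0.0005, -0.0783] 0.0
[0.2778, 0.0701, -0.0773] 0.029
[0.2776, 0.07, -0.0029] 0.029
```

>>> move_arm(deltas=[[[0,0,-0.02,0,0.5],[0,0,-0.05,0,0.5],[0.02,0,-0.07,0,0.5],[0.07,0.015,-0.077,0.005,0.5],[0.12,0.03,-0.077,0.015,0.5],[0.17,0.045,-0.077,0.029,0.5],[0.22,0.06,-0.077,0.029,0.5],[0.265,0.07,-0.077,0.029,0.5],[0.2896,0.07,-0.077,0.029,0.5],[0.2896,0.07,-0.077,0.029,0.5],[0.2896,0.07,-0.06,0.029,0.5],[0.2896,0.07,-0.05,0.029,0.5]]])

```text
clock: 18.75
position: [0.729, -0.0609, 0.0642]
ee_rot: [-0.0, 1.0, -0.006, -0.002]
contact_force: [-0.2, 0.6, -1.6]
width: 0.0262
gripper_force: 39.9
```

```bash
python3 - <<'E'
from h import *
a=snap('side','s6',(240,110,400,250),4.2)
go((.7324,-.062,.033,-.6))
E
```

```text
t 18.8 pos [ 0.7281 -0.0608  0.0626] yaw -0.6 width 0.0268 gf 39.9 F [ 0.  -0.1 -3.5]
[0.0057, 0.0015, 0.037] -0.0
```

View pics/s6.png

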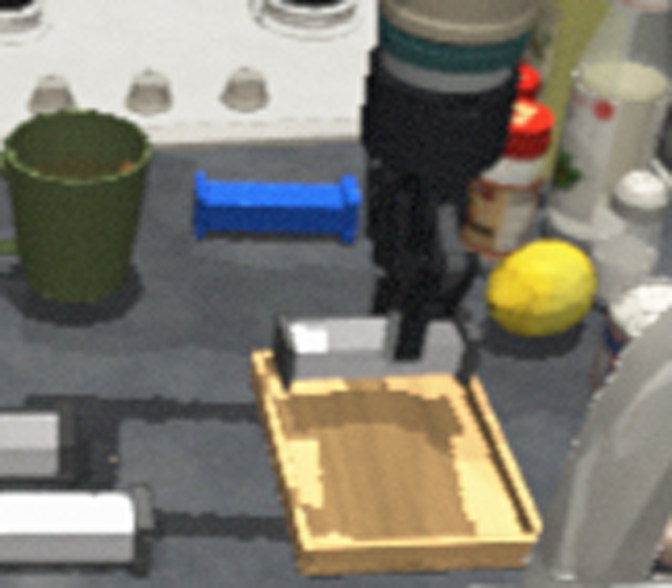

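>>> move_arm(deltas=[[[0.004,0.001,0,0,0.5],[0.004,0.001,0,0,0.5],[0.004,0.001,0,0,0.5]]])

```text
clock: 19.1
position: [0.7347, -0.0622, 0.0663]
ee_rot: [0.0, 1.0, -0.006, 0.0]
contact_force: [-0.3, 0.2, -0.5]
width: 0.0265
gripper_force: 39.9
```

```bash
python3 - <<'E'
from h import *
im=snap('top','t5'); go((.7324,-.062,.033,-.6))
hsv=cv2.cvtColor(im,cv2.COLOR_BGR2HSV)
w=((hsv[:,:,2]>130)&(hsv[:,:,1]<40)).astype(np.uint8); w[:100]=0;w[175:]=0;w[:,:240]=0;w[:,320:]=0
for k in cv2.findContours(w,0,1)[0]:
    if cv2.contourArea(k)>40: print(cv2.minAreaRect(k), [ray('top',*q,.0595).round(4)[:2].tolist() for q in cv2.boxPoints(cv2.minAreaRect(k))])
E
```

```text
t 19.1 pos [ 0.7347 -0.0622  0.0664] yaw -0.6 width 0.0268 gf 39.9 F [-0.3 -1.  -1.4]
[-0.0029, -0.0002, 0.0417] -0.0
((298.44000244140625, 147.4199981689453), (9.758074760437012, 11.7379732131958), 8.130102157592773) [[0.6741, -0.1247], [0.7019, -0.1298], [0.6979, -0.1521], [0.6702, -0.147]]
```

>>> move_arm(deltas=[[[-0.0025,0,0.01,0,0.5],[-0.0025,0,0.02,0,0.5],[-0.0025,0,0.03,0,0.5],[-0.0025,0,0.036,0,0.5],[-0.0025,0,0.04,0,0.5],[-0.0025,0,0.0415,0,0.5],[-0.0025,0,0.0415,0,0.5],[-0.0025,0,0.0415,0,0.5]]])

```text
clock: 19.95
position: [0.7328, -0.0622, 0.0326]
ee_rot: [0.0, 1.0, -0.006, 0.0]
contact_force: [-0.6, 0.3, -0.7]
width: 0.0267
gripper_force: 39.9
```

>>> move_arm(deltas=[[[0,0,0,0,0.3],[0,0,0,0,0.15],[0,0,0,0,0.1],[0,0,-0.01,0,0.1],[0,0,-0.05,0,0.1],[0,0,-0.11,0,0.1],[-0.06,0,-0.15,0,0.1],[-0.12,0.05,-0.15,0,0.1],[-0.18,0.1,-0.15,0,-0.03],[-0.24,0.11,-0.15,0,-0.03],[-0.3,0.11,-0.15,0,-0.03],[-0.36,0.11,-0.15,0,-0.03]]])

```text
clock: 21.15
position: [0.463, -0.1471, 0.1532]
ee_rot: [0.001, 1.0, -0.006, 0.001]
contact_force: [0.4, -1.1, -0.7]
width: 0.0438
gripper_force: 0.0
```

>>> move_arm(deltas=[[[-0.06,0.0,0,0,-0.18],[-0.08,0.0,0,0,-0.18],[-0.08,0.0,0,0,-0.18],[-0.08,0.0,0,0,-0.18],[-0.08,0.0,0,0,-0.18]]])

```text
clock: 21.65
position: [0.4028, -0.1462, 0.153]
ee_rot: [0.001, 1.0, -0.005, 0.001]
contact_force: [-0.1, -1.0, 0.6]
width: 0.05
gripper_force: 0.0
```

```bash
python3 - <<'E'
from h import *
im=snap('top','t6',(130,100,330,280),3.3); look(cv2.imread('pics/raw_t6.png'),232,322,100,262); go()
E
```

```text
tube (array([ 0.7692, -0.062 ,  0.0275]), array([ 0.6781, -0.0619,  0.0275]), 0.0911, -0.1)
tube (array([ 0.5692, -0.1537,  0.0275]), array([ 0.4774, -0.1456,  0.0275]), 0.0922, -5.0)
tube (array([ 0.5362, -0.0858,  0.0275]), array([ 0.4437, -0.0767,  0.0275]), 0.0929, -5.7)
stick (array([ 0.7334, -0.1748,  0.018 ]), array([ 0.6605, -0.1712,  0.018 ]), 0.0729, -2.9) (308, 133, 6, 30)
t 21.7 pos [ 0.4026 -0.146   0.1528] yaw -0.6 width 0.0504 gf 0.0 F [ 0.4  0.1 -0.4]
```

View pics/t6.png

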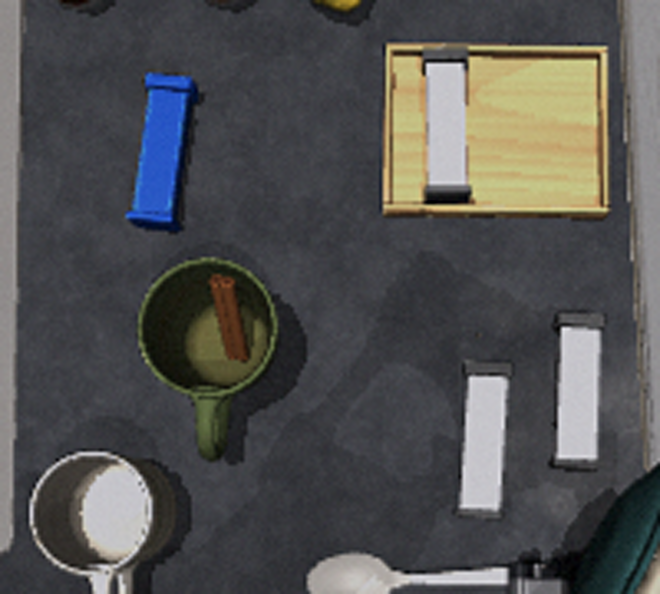

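Tube 1 lies flat in the tray (crop (446,125)) and the mugs are unmoved. The middle tube is next, as its mouth already has room for the draw.

```bash
python3 - <<'E'
from h import *
go((.4402,-.0763,.10,-5.7),(.4402,-.0763,.031,-5.7))
E
```

```text
t 21.7 pos [ 0.4026 -0.146   0.1528] yaw -0.6 width 0.0504 gf 0.0 F [ 0.4  0.1 -0.4]
[0.046, -0.0877, 0.066] 0.042
[0.0458, -0.0878, 0.1522] 0.042
```

>>> move_arm(deltas=[[[0.02,-0.04,0.0,0.042,-0.18],[0.046,-0.0877,0.03,0.042,-0.18],[0.046,-0.0877,0.066,0.042,-0.18],[0.046,-0.0877,0.066,0.042,-0.18],[0.046,-0.0877,0.066,0.042,-0.18]]])

```text
clock: 22.2
position: [0.4387, -0.0757, 0.0994]
ee_rot: [-0.0, 0.999, -0.049, -0.001]
contact_force: [0.7, 0.2, 1.1]
width: 0.0507
gripper_force: 0.0
```

```bash
python3 - <<'E'
from h import *
go((.4402,-.0763,.031,-5.7))
E
```

```text
t 22.2 pos [ 0.4387 -0.0757  0.0994] yaw -5.6 width 0.0507 gf 0.0 F [0.7 0.2 1.1]
[0.0021, 0.0006, 0.0855] 0.001
```

>>> move_arm(deltas=[[[0.002,0.0006,0.04,0,-0.18],[0.002,0.0006,0.07,0,-0.18],[0.002,0.0006,0.084,0,-0.1],[0.002,0.0006,0.0855,0,-0.1],[0.002,0.0006,0.0855,0,0.1],[0.002,0.0006,0.0855,0,0.16],[0.002,0.0006,0.0855,0,0.19],[0.002,0.0006,0.0855,0,0.21],[0.002,0.0006,0.0855,0,0.22],[0.002,0.0006,0.0855,0,0.217]]], squeeze=20)

```text
clock: 23.2
position: [0.4406, -0.0767, 0.0323]
ee_rot: [0.0, 0.999, -0.049, 0.001]
contact_force: [-0.2, 0.0, 5.8]
width: 0.0337
gripper_force: 9.4
```

>>> move_arm(deltas=[[[0.0,0,-0.007,0,0.215],[0.001,0,-0.015,0,0.215],[0.003,0,-0.025,0,0.215],[0.006,0,-0.032,0,0.215],[0.01,0,-0.038,0,0.215],[0.015,0,-0.044,0,0.215],[0.02,0,-0.05,0,0.215],[0.025,0,-0.056,0,0.215],[0.027,0,-0.059,0,0.215],[0.027,0,-0.059,0,0.215],[0.027,0,-0.059,0,0.215],[0.027,0,-0.059,0,0.215]]])

```text
clock: 24.4
position: [0.4609, -0.0784, 0.0782]
ee_rot: [-0.0, 0.999, -0.05, -0.0]
contact_force: [-0.3, -0.1, -0.7]
width: 0.0336
gripper_force: 8.2
```

```bash
python3 - <<'E'
from h import *
a=snap('side','s7',(200,150,320,240),6.6)
go()
E
```

```text
t 24.4 pos [ 0.4609 -0.0784  0.0783] yaw -5.7 width 0.0334 gf 8.2 F [ 1.3 -0.3 -1.1]
```

View pics/s7.png

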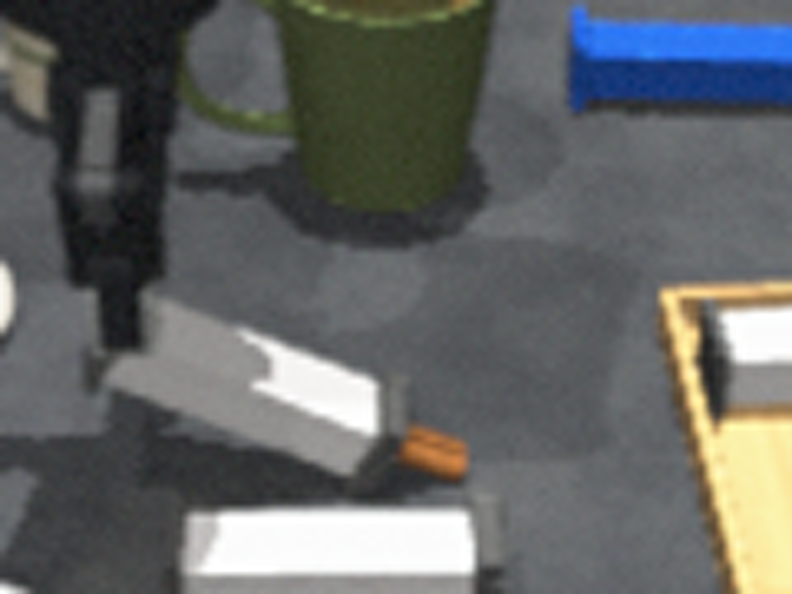

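Stick 2 has slid out at crop (435,452). I'll lay this tube flat with the reverse arc and release it.

>>> move_arm(deltas=[[[-0.005,0,0.006,0,0.215],[-0.01,0,0.013,0,0.215],[-0.015,0,0.021,0,0.215],[-0.02,0,0.03,0,0.215],[-0.024,0,0.038,0,0.215],[-0.028,0,0.047,0,0.215],[-0.031,0,0.057,0,0.215],[-0.031,0,0.058,0,0.215],[-0.031,0,0.058,0,0.1],[-0.031,0,0.058,0,-0.18],[-0.031,0,0.03,0,-0.18],[-0.031,0,-0.05,0,-0.18]]])

```text
clock: 25.65
position: [0.4339, -0.0752, 0.1024]
ee_rot: [-0.001, 0.999, -0.05, -0.004]
contact_force: [0.7, -0.4, -0.3]
width: 0.0502
gripper_force: 0.0
```

>>> move_arm(deltas=[[[-0.02,0,-0.05,0,-0.1],[-0.06,0,-0.06,0,-0.03],[-0.08,0,-0.06,0,-0.03],[-0.08,0,-0.06,0,-0.03],[-0.08,0,-0.06,0,-0.03]]])

```text
clock: 26.15
position: [0.3731, -0.0697, 0.1519]
ee_rot: [-0.0, 0.999, -0.05, 0.0]
contact_force: [1.0, -0.2, 0.8]
width: 0.0438
gripper_force: 0.0
```

```bash
python3 - <<'E'
from h import *
im=snap('top','t7'); look(im,232,322,175,262); go()
E
```

```text
tube (array([ 0.5692, -0.1537,  0.0275]), array([ 0.4774, -0.1456,  0.0275]), 0.0922, -5.0)
tube (array([ 0.5315, -0.0851,  0.0275]), array([ 0.4391, -0.0763,  0.0275]), 0.0928, -5.4)
stick (array([ 0.5726, -0.09  ,  0.018 ]), array([ 0.544 , -0.0861,  0.018 ]), 0.0289, -7.8) (274, 199, 8, 13)
t 26.2 pos [ 0.3736 -0.0699  0.1518] yaw -5.7 width 0.0439 gf 0.0 F [ 0.2  0.2 -0.6]
```

```bash
python3 - <<'E'
from h import *
go((.5605,-.0882,.09,-5.7),(.5605,-.0882,.014,-5.7))
E
```

```text
t 26.2 pos [ 0.3736 -0.0699  0.1518] yaw -5.7 width 0.0439 gf 0.0 F [ 0.2  0.2 -0.6]
[0.2348, -0.0005, 0.0773] -0.0
[0.2348, -0.0005, 0.1723] -0.0
```

>>> move_arm(deltas=[[[0.06,0,0.02,0,-0.03],[0.12,0,0.04,0,-0.03],[0.18,0,0.06,0,-0.03],[0.225,-0.0005,0.075,0,-0.03],[0.2345,-0.0005,0.09,0,-0.03],[0.2345,-0.0005,0.13,0,-0.03],[0.2345,-0.0005,0.16,0,-0.03],[0.2345,-0.0005,0.172,0,-0.03],[0.2345,-0.0005,0.172,0,0.3],[0.2345,-0.0005,0.172,0,0.5],[0.2345,-0.0005,0.172,0,0.65],[0.2345,-0.0005,0.172,0,0.65]]])

```text
clock: 27.4
position: [0.5605, -0.0882, 0.0162]
ee_rot: [0.0, 0.999, -0.05, 0.001]
contact_force: [-0.6, -0.4, -1.3]
width: 0.0162
gripper_force: 19.5
```

>>> move_arm(deltas=[[[0,0,0,0,0.65],[0.005,0,0,0,0.65],[0.012,0,0,0,0.65],[0.02,0,0,0,0.65],[0.028,0,0,0,0.65],[0.037,0,0,0,0.65],[0.046,0,0,0,0.65],[0.055,0,0,0,0.65],[0.064,0,0,0,0.65],[0.073,0,0,0,0.65],[0.081,0,0,0,0.65],[0.081,0,0,0,0.65]]])

```text
clock: 28.6
position: [0.6254, -0.0946, 0.0148]
ee_rot: [0.0, 0.999, -0.05, 0.001]
contact_force: [-0.2, -0.5, -0.3]
width: 0.016
gripper_force: 19.5
```

```bash
python3 - <<'E'
from h import *
a=snap('side','s8')
hsv=cv2.cvtColor(a,cv2.COLOR_BGR2HSV); m=((hsv[:,:,0]<18)&(hsv[:,:,1]>110)&(hsv[:,:,2]>60)).astype(np.uint8); m[:165]=0;m[260:]=0;m[:,:200]=0;m[:,310:]=0
for k in cv2.findContours(m,0,1)[0]:
    if cv2.contourArea(k)>10: print('stick side box',cv2.boundingRect(k))
print('mouth side px',proj('side',(.545,-.0865,.017)))
im=snap('top','t8')
h=cv2.cvtColor(im,cv2.COLOR_BGR2HSV)
pm=((h[:,:,2]>150)&(h[:,:,1]<45)).astype(np.uint8); pm[:228]=0;pm[300:]=0;pm[:,:137]=0;pm[:,190:]=0
o=((cv2.imread('pics/top0.png').astype(int)-im).max(2)); print('mug_b change px',(abs(o[228:300,137:190])>60).sum())
go((.63,-.095,.15,-5.7),(.4478+.006,.1762,.15,-5.7),(.4478+.006,.1762,.103,-5.7))
E
```

```text
stick side box (260, 214, 27, 6)
stick side box (301, 195, 9, 28)
mouth side px [257.39576296 215.88424424]
mug_b change px 881
t 28.7 pos [ 0.6239 -0.0943  0.0147] yaw -5.7 width 0.0159 gf 19.5 F [-0.3  0.  -0.2]
[0.0075, 0.0002, -0.1691] 0.0
[-0.2452, -0.3154, -0.169] 0.0
[-0.2452, -0.3154, -0.1103] 0.0
```

Stick 2 is out of its tube. mug_b's pixels changed, so it seems to have been knocked; I'll look before carrying.

```bash
python3 - <<'E'
from h import *
im=cv2.imread('pics/raw_t8.png'); cv2.imwrite('pics/c8.png',cv2.resize(im[170:310,120:320],None,fx=4,fy=4,interpolation=2))
E
```

```text
(no output)
```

View pics/c8.png

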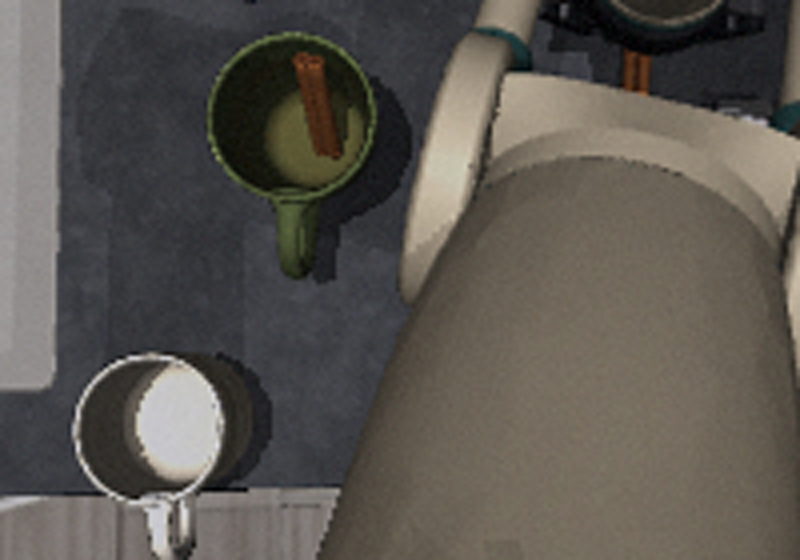

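mug_b now has its rim centre at pixel (157,277), moved towards the robot and still upright.

```bash
python3 - <<'E'
from h import *
print(ray('top',157.1,277,.093),ray('top',138.3,277,.093),ray('top',176,277,.093),'edge',ray('top',150,292.5,0))
c=ray('top',157.1,277,.093)
go((.629,-.0945,.0147,-5.7),(.629,-.095,.15,-5.7),(.50,.10,.17,-5.7),(c[0]+.006,c[1],.15,-5.7))
E
```

```text
[0.40251729 0.17710345 0.093     ] [0.40363735 0.21678312 0.093     ] [0.40139108 0.13720563 0.093     ] edge [0.36214329 0.21751757 0.        ]
t 28.7 pos [ 0.6239 -0.0943  0.0147] yaw -5.7 width 0.0159 gf 19.5 F [-0.3  0.  -0.2]
[0.0063, -0.0003, -0.0] 0.0
[0.0063, 0.0003, -0.1691] 0.0
[-0.1783, -0.2263, -0.1941] 0.0
[-0.3016, -0.3109, -0.169] 0.0
```

>>> move_arm(deltas=[[[0.006,0,0,0,0.65],[0.006,0,0,0,0.65],[0.006,0,-0.03,0,0.65],[0.006,0,-0.08,0,0.65],[0.006,0,-0.13,0,0.65],[0.006,0,-0.18,0,0.65],[0.006,0,-0.19,0,0.65],[-0.03,-0.04,-0.194,0,0.65],[-0.07,-0.08,-0.194,0,0.65],[-0.11,-0.12,-0.194,0,0.65],[-0.14,-0.16,-0.194,0,0.65],[-0.16,-0.2,-0.194,0,0.65]]])

```text
clock: 29.9
position: [0.5097, 0.0787, 0.1694]
ee_rot: [0.0, 0.999, -0.05, -0.001]
contact_force: [0.9, 0.7, -0.2]
width: 0.0161
gripper_force: 19.6
```

```bash
python3 - <<'E'
from h import *
go((.4025,.182,.16,90))
E
```

```text
t 29.9 pos [0.5097 0.0787 0.1694] yaw -5.7 width 0.0161 gf 19.6 F [ 0.9  0.7 -0.2]
[-0.1461, -0.1151, 0.0121] -0.798
```

>>> move_arm(deltas=[[[-0.02,-0.02,0,-0.07,0.65],[-0.05,-0.04,0,-0.14,0.65],[-0.08,-0.06,0,-0.21,0.65],[-0.11,-0.08,0,-0.28,0.65],[-0.13,-0.1,0,-0.35,0.65],[-0.146,-0.115,0,-0.42,0.65],[-0.146,-0.115,0.012,-0.49,0.65],[-0.146,-0.115,0.012,-0.56,0.65],[-0.146,-0.115,0.012,-0.63,0.65],[-0.146,-0.115,0.012,-0.7,0.65],[-0.146,-0.115,0.012,-0.77,0.65],[-0.146,-0.115,0.012,-0.798,0.65]]])

```text
clock: 31.1
position: [0.4047, 0.1805, 0.1598]
ee_rot: [-0.0, 0.705, 0.709, -0.001]
contact_force: [-0.4, -0.7, -0.4]
width: 0.0163
gripper_force: 19.6
```

>>> move_arm(deltas=[[[0,0,0,0,0.65],[0,0,0,0,0.65],[0,0,0,0,0.65]]])

```text
clock: 31.4
position: [0.4052, 0.1806, 0.1602]
ee_rot: [-0.0, 0.707, 0.707, -0.0]
contact_force: [0.5, -0.4, -0.3]
width: 0.0158
gripper_force: 19.6
```

```bash
python3 - <<'E'
from h import *
im=snap('top','t9'); a=snap('side','s9')
cv2.imwrite('pics/c9.png',np.hstack([cv2.resize(im[220:320,110:210],None,fx=4,fy=4,interpolation=2),cv2.resize(a[100:200,150:250],None,fx=4,fy=4,interpolation=2)]))
go((.4025,.182,.105,90))
E
```

```text
t 31.5 pos [0.4053 0.1807 0.1604] yaw 90.0 width 0.0163 gf 19.6 F [-0.1 -0.2  0.1]
[0.0017, -0.0035, 0.0692] 0.0
```

View pics/c9.png

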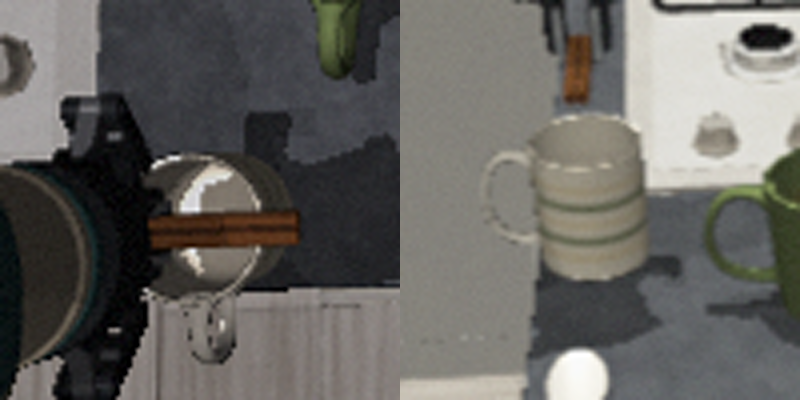

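I've now viewed 15 pictures, one over the limit of 14, so the rest is checked by numbers only. This one shows stick 2 lying across mug_b's opening (left half, (225,228)), so I'll lower it.

>>> move_arm(deltas=[[[0.0017,-0.0035,0.02,0,0.65],[0.0017,-0.0035,0.045,0,0.65],[0.0017,-0.0035,0.062,0,0.65],[0.0017,-0.0035,0.07,0,0.64],[0.0017,-0.0035,0.076,0,0.635],[0.0017,-0.0035,0.08,0,0.635],[0.0017,-0.0035,0.084,0,0.635],[0.0017,-0.0035,0.088,0,0.635],[0.0017,-0.0035,0.092,0,0.635],[0.0017,-0.0035,0.096,0,0.635],[0.0017,-0.0035,0.1,0,0.635],[0.0017,-0.0035,0.104,0,0.635]]])

```text
clock: 32.7
position: [0.4029, 0.1821, 0.0771]
ee_rot: [0.0, 0.707, 0.708, 0.0]
contact_force: [0.7, 0.6, 3.4]
width: 0.016
gripper_force: 21.1
```

```bash
cat >> h.py <<'E'
def sticks(im,box):
    u0,v0,u1,v1=box; h=cv2.cvtColor(im,cv2.COLOR_BGR2HSV)
    m=np.zeros(im.shape[:2],np.uint8); mm=(h[:,:,0]<18)&(h[:,:,1]>90)&(h[:,:,2]>45); m[v0:v1,u0:u1]=mm[v0:v1,u0:u1]
    for k in cv2.findContours(m,0,1)[0]:
        if cv2.contourArea(k)>8: print('stick px',np.round(cv2.boxPoints(cv2.minAreaRect(k))).astype(int).tolist())
def rimb(im,box):
    u0,v0,u1,v1=box; d=cv2.cvtColor(im,cv2.COLOR_BGR2HSV); m=((d[:,:,2]>135)&(d[:,:,1]<60)).astype(np.uint8)
    x=m[v0:v1,u0:u1]; ys,xs=np.nonzero(x); print('pale extent u',xs.min()+u0,xs.max()+u0,'v',ys.min()+v0,ys.max()+v0)
E
python3 - <<'E'
from h import *
im=snap('top','t10'); a=snap('side','s10'); print('top');sticks(im,(120,225,200,310)); print('side');sticks(a,(170,90,230,185)); rimb(a,(184,120,214,172)); rimb(cv2.imread('pics/raw_s9.png'),(184,120,214,172)); go()
E
```

```text
top
stick px [[159, 273], [187, 273], [187, 280], [159, 280]]
side
stick px [[192, 137], [198, 137], [198, 142], [192, 142]]
pale extent u 184 213 v 121 169
pale extent u 184 213 v 120 169
t 32.8 pos [0.4026 0.182  0.0769] yaw 90.1 width 0.0158 gf 21.0 F [0.6 0.2 2.9]
```

>>> move_arm(deltas=[[[0,0,0.004,0,0.635],[0,0,0.008,0,0.635],[0,0,0.012,0,0.635],[0,0,0.014,0,0.635],[0,0,0.014,0,0.5],[0,0,0.014,0,0.39],[0,0,0.014,0,0.39],[0,0,0.014,0,0.39],[0,0,0.014,0,0.39],[0,0,0.014,0,0.39]]])

```text
clock: 33.8
position: [0.4026, 0.182, 0.0661]
ee_rot: [0.0, 0.707, 0.708, -0.0]
contact_force: [0.5, 0.3, -0.0]
width: 0.026
gripper_force: 0.0
```

```bash
python3 - <<'E'
from h import *
im=snap('top','t11'); a=snap('side','s11'); print('top');sticks(im,(120,225,200,310)); print('side');sticks(a,(170,90,230,185)); rimb(a,(184,120,214,172)); go()
E
```

```text
top
stick px [[168, 282], [171, 275], [174, 277], [171, 284]]
side
pale extent u 184 213 v 120 169
t 33.9 pos [0.4026 0.1821 0.0661] yaw 90.1 width 0.0262 gf 0.0 F [ 0.3  0.4 -0.1]
```

>>> move_arm(deltas=[[[0,0,-0.03,0,0.39],[0,0,-0.07,0,0.39],[0,0,-0.12,0,0.39],[0,0,-0.14,0.07,0.3],[-0.05,0,-0.14,0.14,0.2],[-0.1,0,-0.14,0.21,0.1],[-0.15,0,-0.14,0.28,0],[-0.2,0,-0.14,0.35,-0.03],[-0.25,0,-0.14,0.42,-0.03],[-0.3,0,-0.14,0.49,-0.03],[-0.33,0,-0.14,0.56,-0.03],[-0.33,0,-0.14,0.63,-0.03]]])

```text
clock: 35.1
position: [0.4033, -0.085, 0.1782]
ee_rot: [0.001, 0.993, 0.121, 0.0]
contact_force: [0.1, -0.6, -0.0]
width: 0.044
gripper_force: 0.0
```

>>> move_arm(deltas=[[[0,0,0,0.07,-0.03],[-0.05,0,0,0.14,-0.03],[-0.06,0,0,0.165,-0.03],[-0.06,0,0,0.165,-0.03],[-0.06,0,0,0.165,-0.03]]])

```text
clock: 35.6
position: [0.3571, -0.0941, 0.1784]
ee_rot: [0.0, 0.999, -0.046, 0.001]
contact_force: [-0.3, 0.0, -0.1]
width: 0.044
gripper_force: 0.0
```

```bash
python3 - <<'E'
from h import *
im=snap('top','t12'); a=snap('side','s12'); look(im,232,322,100,262); print('top');sticks(im,(120,225,200,310)); sticks(im,(170,175,216,222)); rimb(im,(130,230,200,288)); print('side');sticks(a,(170,90,230,185)); sticks(a,(230,120,280,185))
go((.4873,-.0809,.09,-5.4),(.4873,-.0809,.0255,-5.4))
E
```

```text
tube (array([ 0.7692, -0.062 ,  0.0275]), array([ 0.678 , -0.0619,  0.0275]), 0.0912, -0.1)
tube (array([ 0.5692, -0.1537,  0.0275]), array([ 0.4774, -0.1456,  0.0275]), 0.0922, -5.0)
tube (array([ 0.5315, -0.0851,  0.0275]), array([ 0.4391, -0.0763,  0.0275]), 0.0928, -5.4)
stick (array([ 0.6616, -0.0455,  0.018 ]), array([ 0.657, -0.045,  0.018]), 0.0046, -5.6) (247, 163, 24, 3)
stick (array([ 0.7805, -0.1413,  0.018 ]), array([ 0.7753, -0.1411,  0.018 ]), 0.0052, -2.5) (279, 115, 35, 3)
stick (array([ 0.7329, -0.1699,  0.018 ]), array([ 0.6599, -0.1712,  0.018 ]), 0.073, 1.0) (307, 133, 8, 30)
top
stick px [[162, 275], [167, 270], [176, 279], [171, 284]]
stick px [[193, 183], [200, 182], [205, 209], [198, 210]]
pale extent u 130 175 v 230 287
side
t 35.7 pos [ 0.3574 -0.0941  0.1783] yaw -5.3 width 0.0438 gf 0.0 F [ 1.2 -0.8 -0.1]
[0.16, -0.0313, 0.1106] 0.001
[0.1599, -0.0313, 0.1912] 0.001
```

Stick 2 stands inside mug_b (pixels (162–176, 270–284), within the rim). Next is tube 2, into the tray beside tube 1.

>>> move_arm(deltas=[[[0.06,-0.01,0.04,0,-0.03],[0.12,-0.025,0.08,0,-0.03],[0.16,-0.0313,0.11,0,-0.03],[0.16,-0.0313,0.15,0,-0.03],[0.16,-0.0313,0.18,0,-0.03],[0.16,-0.0313,0.191,0,-0.03],[0.16,-0.0313,0.191,0,0.1],[0.16,-0.0313,0.191,0,0.25],[0.16,-0.0313,0.191,0,0.35],[0.16,-0.0313,0.191,0,0.42],[0.16,-0.0313,0.191,0,0.5],[0.16,-0.0313,0.191,0,0.5]]], squeeze=40)

```text
clock: 36.9
position: [0.4873, -0.0813, 0.0267]
ee_rot: [0.0, 0.999, -0.047, 0.002]
contact_force: [0.5, 0.2, 6.5]
width: 0.0269
gripper_force: 40.2
```

```bash
python3 - <<'E'
from h import *
s=manip.get_state()['position']; off=s[0]-.4873; print(off)
go((s[0],s[1],.09,-5.4),(.7228+off,-.122,.09,-.6),(.7228+off,-.122,s[2]+.0055,-.6))
E
```

```text
-7.840629496436158e-06
t 36.9 pos [ 0.4873 -0.0813  0.0267] yaw -5.3 width 0.0269 gf 40.2 F [0.5 0.2 6.5]
[0.0002, 0.0001, -0.0791] 0.001
[0.2981, 0.0234, -0.0781] -0.039
[0.2979, 0.0233, -0.0059] -0.039
```

>>> move_arm(deltas=[[[0,0,-0.02,0,0.5],[0,0,-0.05,0,0.5],[0.02,0,-0.075,0,0.5],[0.07,0.005,-0.078,-0.01,0.5],[0.12,0.01,-0.078,-0.02,0.5],[0.17,0.015,-0.078,-0.039,0.5],[0.22,0.02,-0.078,-0.039,0.5],[0.27,0.0234,-0.078,-0.039,0.5],[0.298,0.0234,-0.078,-0.039,0.5],[0.298,0.0234,-0.078,-0.039,0.5],[0.298,0.0234,-0.065,-0.039,0.5],[0.298,0.0234,-0.055,-0.039,0.5]]])

```text
clock: 38.1
position: [0.72, -0.1213, 0.0682]
ee_rot: [-0.0, 1.0, -0.006, -0.001]
contact_force: [0.3, -0.1, -2.3]
width: 0.0268
gripper_force: 39.7
```

>>> move_arm(deltas=[[[0,0,0,0,0.5],[0,0,0,0,0.5],[0,0,0,0,0.5]]])

```text
clock: 38.4
position: [0.7216, -0.1217, 0.0697]
ee_rot: [0.0, 1.0, -0.006, 0.0]
contact_force: [0.2, -0.2, -0.4]
width: 0.0265
gripper_force: 39.7
```

```bash
python3 - <<'E'
from h import *
a=snap('side','s13'); h=cv2.cvtColor(a,cv2.COLOR_BGR2HSV)
# body side face / level check in the side view: bright grey pixels of the held tube
for x in(-.049,.045): print('expected body top edge px',proj('side',(.7228+x,-.122-.014,.0625-.0267+.0275)))
m=((h[:,:,1]<30)&(h[:,:,2]>100)).astype(np.uint8); m[:190]=0;m[240:]=0;m[:,:290]=0;m[:,372:]=0
for k in cv2.findContours(m,0,1)[0]:
    if cv2.contourArea(k)>30: print(cv2.boundingRect(k),cv2.minAreaRect(k))
go((.7228,-.122,.0325,-.6))
E
```

```text
expected body top edge px [318.95946381 211.31394425]
expected body top edge px [360.824091   208.85354301]
(290, 225, 19, 15) ((299.0, 232.0), (14.0, 18.0), 90.0)
(290, 202, 14, 18) ((296.5, 210.5), (17.0, 13.0), 90.0)
(307, 196, 54, 19) ((333.5, 205.0), (18.0, 53.0), 90.0)
(358, 195, 7, 10) ((361.0, 199.5), (9.0, 6.0), 90.0)
t 38.5 pos [ 0.7219 -0.1217  0.0699] yaw -0.6 width 0.0267 gf 39.7 F [ 0.5  0.7 -1.7]
[0.0011, 0.0003, 0.0468] -0.0
```

Level within the grip. Setting it down and releasing.

>>> move_arm(deltas=[[[0.0011,0,0.012,0,0.5],[0.0011,0,0.024,0,0.5],[0.0011,0,0.034,0,0.5],[0.0011,0,0.041,0,0.5],[0.0011,0,0.045,0,0.5],[0.0011,0,0.047,0,0.5],[0.0011,0,0.047,0,0.5],[0.0011,0,0.047,0,0.5]]])

```text
clock: 39.25
position: [0.7232, -0.1218, 0.0319]
ee_rot: [0.0, 1.0, -0.006, 0.0]
contact_force: [0.7, -0.3, -0.2]
width: 0.0271
gripper_force: 39.8
```

>>> move_arm(deltas=[[[0,0,0,0,0.3],[0,0,0,0,0.15],[0,0,0,0,0.1],[0,0,-0.01,0,0.1],[0,0,-0.05,0,0.1],[0,0,-0.11,0,0.1],[-0.04,0,-0.17,0,0.1],[-0.1,0.04,-0.2,0,0.1],[-0.16,0.08,-0.22,0,0.1],[-0.2,0.13,-0.22,0,0.1],[-0.24,0.18,-0.22,0,0.1],[-0.3,0.23,-0.22,0,0.1]]])

```text
clock: 40.45
position: [0.5101, -0.2773, 0.2088]
ee_rot: [0.001, 1.0, -0.005, 0.001]
contact_force: [0.5, -0.3, -0.5]
width: 0.0383
gripper_force: 0.0
```

>>> move_arm(deltas=[[[-0.06,0.03,0,0,0.1],[-0.12,0.06,0,0,0.1],[-0.16,0.08,0,0,0.1],[-0.16,0.08,0,0,0.1],[-0.16,0.08,0,0,0.1]]])

```text
clock: 40.95
position: [0.3818, -0.3388, 0.2081]
ee_rot: [0.0, 1.0, -0.007, 0.001]
contact_force: [-0.4, 0.2, -0.5]
width: 0.0385
gripper_force: 0.0
```

```bash
python3 - <<'E'
from h import *
im=snap('top','t14'); a=snap('side','s14'); look(im,232,322,100,262); sticks(im,(120,225,200,310)); sticks(im,(170,175,216,222))
# 34 mm dark collars/caps in the tray
h=cv2.cvtColor(im,cv2.COLOR_BGR2HSV); print('mug_b rim',[ (ray('top',157,277,.093)).round(3)])
o=cv2.imread('pics/top0.png').astype(int); 
for n,b in(('spoon',(220,264,310,285)),('espresso',(322,252,362,284)),('mug_a',(168,176,192,240)),('blue',(165,120,192,172)),('tube R',(296,188,316,245)),('mug_b vs t12',None)):
    if b is None: o=cv2.imread('pics/raw_t12.png').astype(int); b=(134,254,182,305)
    print(n,'changed px',(abs(o-im).max(2)[b[1]:b[3],b[0]:b[2]]>60).sum())
go()
E
```

```text
tube (array([ 0.7692, -0.062 ,  0.0275]), array([ 0.6781, -0.0619,  0.0275]), 0.0911, -0.1)
tube (array([ 0.7701, -0.1228,  0.0275]), array([ 0.6766, -0.1219,  0.0275]), 0.0935, -0.6)
tube (array([ 0.5692, -0.1522,  0.0275]), array([ 0.4778, -0.1478,  0.0275]), 0.0915, -2.7)
stick (array([ 0.6612, -0.0454,  0.018 ]), array([ 0.657, -0.045,  0.018]), 0.0042, -5.6) (247, 163, 24, 3)
stick (array([ 0.7305, -0.1722,  0.018 ]), array([ 0.66  , -0.1736,  0.018 ]), 0.0704, 1.1) (309, 134, 6, 29)
stick px [[161, 276], [165, 270], [175, 278], [171, 284]]
stick px [[193, 183], [200, 182], [205, 208], [198, 209]]
mug_b rim [array([0.403, 0.177, 0.093])]
spoon changed px 0
espresso changed px 0
mug_a changed px 0
blue changed px 0
tube R changed px 0
mug_b vs t12 changed px 0
t 41.0 pos [ 0.3831 -0.3381  0.2077] yaw -0.6 width 0.0384 gf 0.0 F [0.3 1.7 0. ]
```

Both tubes are flat in the tray, both sticks are in their mugs and the bystanders haven't moved. Handing in.

```bash
python3 -c "
from rig import manip
print(manip.sign_off())"
```

```text
the job is handed in; nothing more can be done
None
```

Job handed in at about 41 s: mug_a and mug_b each hold one stick, the two emptied tubes lie flat side by side in the tray, and the third tube (unused, its stick inside) is still in front of it; no verdict came back, and I viewed 15 pictures, one over the 14 allowed.

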